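# Fit the filler block to a leaning warming bay and bolt it in

### The job

The slot in the top of the leaning warming block must be closed with the filler block that fits it snugly, that is the thickest of the three that will slide in: try them, push the right one fully home and let go of it. Then slide the bolt beside the slot across to its far end, so that it locks the filler in. Leave the two other fillers standing in pockets of their rack and do not disturb the other things on the bench.

Things in the scene. Friction and masses are not known exactly. Their poses are not given: they have to be found in the camera images.
- bay: aluminium top of the fixed warming block. Its face leans 30 degrees away from the robot and has the slot in it. Origin: centre of the slot's mouth, in the face, 102 mm above the bench; z points out of the face (30 degrees off vertical, away from the robot), y level along it, x down the slope. Face: x -40 to 62 mm, y -80 to 80 mm. The block's place and yaw vary.
- slot_mouth (a point): centre of the slot's mouth (the bay's origin). The slot is 56 mm long (bay x; bevelled at the mouth) and 60 mm deep (bay -z). Across (bay y) it is 24 mm wide in the top 2 mm; below, liners with 2 mm bevelled edges narrow it, centred, to a gap 1.6 mm wider than one of the fillers; which one varies and is not told.
- slot_floor (a point): centre of the slot's floor, 60 mm straight in from the mouth. A filler fully home stands on it, its blade's top 1 mm below the face and its grip standing out along bay z. A too thick one stops with its foot 2 to 5 mm below the face; a too thin one goes in but is loose by 5 mm or more.
- bolt (a joint): slide of the steel bolt on the leaning face, in m, 0 to 0.05 along bay -y; starts open at 0 to 0.012; 0.05 (against its stop) is fully across, its plate over the filler's blade. Takes about 2 N and stays where left; a filler standing proud blocks it.
- bolt_knob (a point): centre of the top of the bolt's black knob, 22 mm (bay x) by 18 mm (bay y), 36 mm high over the bolt's plate. In the bay frame: x = 44 mm, y = 52 mm - joint value, z = 42.5 mm. The plate's top is at z = 6.5 mm; it spans x 17 to 55 mm and 44 mm along y, centred on the knob.
- rack: fixed grey open rack 200 x 34 x 24 mm (x, y, z), walls and floor 5 mm, with three pockets 60 x 24 mm in a row along its x, centred at x = -65, 0 and 65 mm. Origin: centre of its underside on the bench. Its yaw varies.
- filler_a: the thinnest of three loose fillers: aluminium blade 50 mm wide (x), 10 mm thick (y), 59 mm high; centred on it a black grip 24 (x) by 16 (y) by 50 mm high, the same on all. 90 to 180 g. Origin: centre of the blade's foot, z up through the grip. Starts upright in any pocket of the rack, x along the rack's x.
- filler_b: the middle one of three loose fillers: aluminium blade 50 mm wide (x), 14 mm thick (y), 59 mm high; centred on it a black grip 24 (x) by 16 (y) by 50 mm high, the same on all. 90 to 180 g. Origin: centre of the blade's foot, z up through the grip. Starts upright in any pocket of the rack, x along the rack's x.
- filler_c: the thickest of three loose fillers: aluminium blade 50 mm wide (x), 18 mm thick (y), 59 mm high; centred on it a black grip 24 (x) by 16 (y) by 50 mm high, the same on all. 90 to 180 g. Origin: centre of the blade's foot, z up through the grip. Starts upright in any pocket of the rack, x along the rack's x.
- dish: bystander: closed round dish, 64 mm across, 16 mm high; origin under its centre
- cap: bystander: orange screw cap, 40 mm across, 15 mm high; origin under its centre
- reagent: bystander: small amber bottle, 44 mm across, 75 mm high; origin under its centre
- timer: bystander: white timer lying flat, 60 x 85 x 22 mm; origin under its centre
- tip_box: bystander: pipette tip box, 85 x 120 x 62 mm (tips to 69 mm); origin under its centre
There are look-alikes about, which are no part of the job. What is shaped like the part that bears bay but green is not meant.

How it is judged:
On the way, in this order (a step that is already met when the one before it is completed fails the run):
1. the filler that fits snugly is fully home in the slot and let go, with the bolt not yet across (liner_a, b, c: the hidden liners whose gap suits filler a, b, c) (((horizontal distance between liner_a_c0 and bay below 0.03 m and x of filler_a in the frame of bay between -0.008 and 0.008 m and y of filler_a in the frame of bay between -0.006 and 0.006 m and z of filler_a in the frame of bay between -0.066 and -0.0555 m and angle between the z axis of filler_a and the z axis of bay, either way round below 0.15 rad) or (horizontal distance between liner_b_c0 and bay below 0.03 m and x of filler_b in the frame of bay between -0.008 and 0.008 m and y of filler_b in the frame of bay between -0.006 and 0.006 m and z of filler_b in the frame of bay between -0.066 and -0.0555 m and angle between the z axis of filler_b and the z axis of bay, either way round below 0.15 rad) or (horizontal distance between liner_c_c0 and bay below 0.03 m and x of filler_c in the frame of bay between -0.008 and 0.008 m and y of filler_c in the frame of bay between -0.006 and 0.006 m and z of filler_c in the frame of bay between -0.066 and -0.0555 m and angle between the z axis of filler_c and the z axis of bay, either way round below 0.15 rad)) and contact force between the fingers and filler_a below 0.3 N and contact force between the fingers and filler_b below 0.3 N and contact force between the fingers and filler_c below 0.3 N and value of joint bolt below 0.03 m), for 0.2 s.
2. the bolt is slid across over it (((horizontal distance between liner_a_c0 and bay below 0.03 m and x of filler_a in the frame of bay between -0.008 and 0.008 m and y of filler_a in the frame of bay between -0.006 and 0.006 m and z of filler_a in the frame of bay between -0.066 and -0.0555 m and angle between the z axis of filler_a and the z axis of bay, either way round below 0.15 rad) or (horizontal distance between liner_b_c0 and bay below 0.03 m and x of filler_b in the frame of bay between -0.008 and 0.008 m and y of filler_b in the frame of bay between -0.006 and 0.006 m and z of filler_b in the frame of bay between -0.066 and -0.0555 m and angle between the z axis of filler_b and the z axis of bay, either way round below 0.15 rad) or (horizontal distance between liner_c_c0 and bay below 0.03 m and x of filler_c in the frame of bay between -0.008 and 0.008 m and y of filler_c in the frame of bay between -0.006 and 0.006 m and z of filler_c in the frame of bay between -0.066 and -0.0555 m and angle between the z axis of filler_c and the z axis of bay, either way round below 0.15 rad)) and value of joint bolt above 0.044 m), for 0.2 s.
At the end, for the whole second after the job is handed in: The snug filler is home (foot within 4.5 mm of the slot's floor, 8 mm along and 6 mm across of its centre, 0.15 rad of its axis), the bolt is at 0.044 or more, the other two stand in the rack (within 0.2 rad of upright, foot within 9 mm of its floor); all released, at rest ((((horizontal distance between liner_a_c0 and bay below 0.03 m and x of filler_a in the frame of bay between -0.008 and 0.008 m and y of filler_a in the frame of bay between -0.006 and 0.006 m and z of filler_a in the frame of bay between -0.066 and -0.0555 m and angle between the z axis of filler_a and the z axis of bay, either way round below 0.15 rad) and (x of filler_b in the frame of rack between -0.1 and 0.1 m and y of filler_b in the frame of rack between -0.015 and 0.015 m and z of filler_b in the frame of rack between -0.003 and 0.014 m and angle between filler_b's own z axis and vertical below 0.2 rad) and (x of filler_c in the frame of rack between -0.1 and 0.1 m and y of filler_c in the frame of rack between -0.015 and 0.015 m and z of filler_c in the frame of rack between -0.003 and 0.014 m and angle between filler_c's own z axis and vertical below 0.2 rad)) or ((horizontal distance between liner_b_c0 and bay below 0.03 m and x of filler_b in the frame of bay between -0.008 and 0.008 m and y of filler_b in the frame of bay between -0.006 and 0.006 m and z of filler_b in the frame of bay between -0.066 and -0.0555 m and angle between the z axis of filler_b and the z axis of bay, either way round below 0.15 rad) and (x of filler_a in the frame of rack between -0.1 and 0.1 m and y of filler_a in the frame of rack between -0.015 and 0.015 m and z of filler_a in the frame of rack between -0.003 and 0.014 m and angle between filler_a's own z axis and vertical below 0.2 rad) and (x of filler_c in the frame of rack between -0.1 and 0.1 m and y of filler_c in the frame of rack between -0.015 and 0.015 m and z of filler_c in the frame of rack between -0.003 and 0.014 m and angle between filler_c's own z axis and vertical below 0.2 rad)) or ((horizontal distance between liner_c_c0 and bay below 0.03 m and x of filler_c in the frame of bay between -0.008 and 0.008 m and y of filler_c in the frame of bay between -0.006 and 0.006 m and z of filler_c in the frame of bay between -0.066 and -0.0555 m and angle between the z axis of filler_c and the z axis of bay, either way round below 0.15 rad) and (x of filler_a in the frame of rack between -0.1 and 0.1 m and y of filler_a in the frame of rack between -0.015 and 0.015 m and z of filler_a in the frame of rack between -0.003 and 0.014 m and angle between filler_a's own z axis and vertical below 0.2 rad) and (x of filler_b in the frame of rack between -0.1 and 0.1 m and y of filler_b in the frame of rack between -0.015 and 0.015 m and z of filler_b in the frame of rack between -0.003 and 0.014 m and angle between filler_b's own z axis and vertical below 0.2 rad))) and contact force between the fingers and filler_a below 0.3 N and contact force between the fingers and filler_b below 0.3 N and contact force between the fingers and filler_c below 0.3 N and linear speed of each of filler_a, filler_b, filler_c below 0.02 m/s and value of joint bolt above 0.044 m and contact force between the fingers and bolt below 0.3 N); the robot touches nothing.
It fails at once if the dish is moved by more than 30 mm or tipped over (distance of dish from where it was at the start of the episode above 0.03 m or angle between dish's own z axis and vertical above 0.5 rad).
It fails at once if the cap is moved by more than 30 mm or tipped over (distance of cap from where it was at the start of the episode above 0.03 m or angle between cap's own z axis and vertical above 0.5 rad).
It fails at once if the reagent is moved by more than 30 mm or tipped over (distance of reagent from where it was at the start of the episode above 0.03 m or angle between reagent's own z axis and vertical above 0.5 rad).
It fails at once if the timer is moved by more than 30 mm or tipped over (distance of timer from where it was at the start of the episode above 0.03 m or angle between timer's own z axis and vertical above 0.5 rad).
It fails at once if the tip box is moved by more than 30 mm or tipped over (distance of tip_box from where it was at the start of the episode above 0.03 m or angle between tip_box's own z axis and vertical above 0.5 rad).
It also fails if it takes over 72 s, if anything falls off the work surface, if the arm or the gripper's body presses on something with over 40 N, if the wrist force passes 120 N, or if a joint passes its speed limit or range.

### The arm

A 6-joint arm with a two-finger parallel gripper is mounted at the origin on the work surface. World frame = base frame: x ahead of the robot, y to its left, z up, the work surface at z = 0. Lengths are in m, angles in rad, forces in N, time in s.
With the tool pointing down it reaches from about 0.225 to 0.875 m from the base axis. Payload 3.4 kg.
Tool frame: the origin (TCP) lies at the very end of the fingers, on their centre line; the grasp point (between the pads) lies 19 mm behind it (manip.hold_point_z is the distance from the TCP to the grasp point, in m); z points along the fingers, y is the line along which they close (so a half turn about z gives the same grasp; the last joint's range is limited). The gripper opens to 85 mm and grips with 20 to 120 N. Pads are 22 mm wide; open, the fingers measure 114 mm over their backs; the gripper's body (76 mm by 85 mm) begins 54 mm behind the grasp point. The pads swing forward as they close: fully open they stand 13 mm farther back than shut.
Start: joints at [1.164, 0.276, 1.505, -0, 1.361, -0.121], TCP at [0.162, 0.552, 0.231] pointing down, gripper open.
Joint ranges: [-2.89, 2.89], [-0.75, 2.08], [0.22, 2.7], [-1.18, 4.32], [0.11, 2.71], [-2.7, 2.7]. Speed limits (rad/s): [2.57, 2.57, 3.14, 3.14, 3.14, 3.14].

### API

Orientations are given as a unit quaternion [w, x, y, z].
In Python, from rig import readout, viewer, order, manip gives the robot as it stands. The module is installed in compiled form; this text tells all that it offers.
- The arm moves only by the tool send_rows, never from a script. Its arguments are lists of equal length, an entry for each row: "xyz": the shift along the world's x, y, z in m, a list of three; "delta_rot": the turn, a rotation vector about the world's x, y, z in degrees, a list of three. In form: {"xyz": [[tx, ty, tz], ...], "delta_rot": [[wx, wy, wz], ...]}. A call has 1 to 12 rows; each row shifts and turns the commanded pose from where the row before left it; what a row does not reach is not made up. A row lasts 1/10 s, in which the tool goes at most 50 mm and 8.59 degrees, less where a joint would pass 70% of its speed; a pose out of reach is approached as far as the arm can. A call with a gripper value outside its range is refused whole. "gripper" is the finger opening in m, from 0 to 0.0854, set as the call begins (left out, the last holds). The fingers move at their own pace and stop on an object; "force" is the grip in N (left out, the last holds). Time passes only in rows, so rows that do not move let the fingers close. It gives the time, the measured TCP pose, the force, the opening and the grip force at its end, in the units of the state.
- readout.get_state(): the state, without advancing time (a new reading comes with each control period).
- viewer.get_image(name): name is "side" or "top" or "wrist"; returns a dict with "color" (480x640x3 uint8, red, green, blue), "depth" (480x640 float32, m along the optical axis (not along the pixel's ray), 0 where there is no reading), "K" (3x3 intrinsics, pixels), "dist" ([k1, k2, p1, p2, k3] as OpenCV has them; the pictures are not rectified), "camera_from_world" (4x4, takes a point from world to camera coordinates). Camera axes: x right, y up, looking along -z (the intrinsics and any distortion apply to the point x, -y, -z); pixel columns grow to the right and rows downward; lengths in m; the calibration is good to about 2 mm. A picture is of the moment at which its call begins.
- order.sign_off(): hands the job in; it is judged then, once.
The state is a dict: "clock": time; "qpos": joint angles; "qd": joint speeds; "effort": joint torques, N m; "position": TCP position; "ee_rot": TCP orientation; "contact_force": force on the tool from outside, world axes, zero at the start; "moment": the same for the moment, N m; "width": finger opening in m; "gripper_force": force on a finger pad.
Only numpy, scipy, OpenCV 4.12 (cv2) and the standard library are available. Lean on these libraries where they do the work, as an engineer would, in place of code of your own. Each camera call takes 0.05 s, during which the arm holds its last target. There are 200 camera calls.

## Working session

There is one attempt and no reset: what is moved stays moved. The work goes in short steps, Python scripts to look and compute and a tool call to move; the robot and the scene stay as the last step left them, time stands still between calls to the robot, and variables do not carry over. Pictures are saved under pics/ and viewed, at most 10 in all, crops included, and the job is handed in when it is done.

Besides the shell and the picture viewer there is one more tool, called after "Emit:" as name(argument=value, ...) on one line, values as JSON. send_rows: Moves the arm, as the interface text tells. Its arguments: {"type":"object","properties":{"xyz":{"type":"array"},"delta_rot":{"type":"array"},"gripper":{"type":"number"},"force":{"type":"number"}},"required":["xyz","delta_rot"]}

```bash
mkdir -p pics
cat > h.py <<'E'
import numpy as np, cv2
from rig import readout, viewer, order, manip
def grab(n):
    im=viewer.get_image(n); np.savez(f'{n}.npz',**{k:np.array(v) for k,v in im.items()}); return im
def load(n): return dict(np.load(f'{n}.npz'))
def pts(im):
    """world point for each pixel from depth"""
    K=np.array(im['K']);h,w=im['depth'].shape
    u,v=np.meshgrid(np.arange(w),np.arange(h))
    p=cv2.undistortPoints(np.stack([u,v],-1).reshape(-1,1,2).astype(np.float64),K,np.array(im['dist'])).reshape(h,w,2)
    d=im['depth']; c=np.stack([p[...,0]*d,-p[...,1]*d,-d,np.ones_like(d)],-1)
    W=c@np.linalg.inv(np.array(im['camera_from_world'])).T
    return W[...,:3]
def save(im,name): cv2.imwrite(f'pics/{name}.png',cv2.cvtColor(im['color'],cv2.COLOR_RGB2BGR))
E
python3 - <<'E'
from h import *
for n in('top','side'):
    save(grab(n),n+'0')
s=readout.get_state();print(s, manip.hold_point_z)
E
```

```text
{'clock': 0.1, 'qpos': array([ 1.16398633e+00,  2.76492550e-01,  1.50601589e+00, -8.28710332e-06,
        1.36072884e+00, -1.21018575e-01]), 'qd': array([ 8.61979797e-04, -1.92863069e-03, -2.30905805e-03,  4.15189420e-04,
       -4.46955978e-05,  3.88490153e-04]), 'effort': array([ 1.35675160e-03, -4.17699695e+01, -2.46407640e+01, -3.62599610e-05,
        5.88985509e-03,  5.69279834e-06]), 'position': array([0.16192538, 0.55121916, 0.23054486]), 'ee_rot': array([-2.10599077e-04,  1.42409001e-01,  9.89807557e-01, -7.94901759e-04]), 'contact_force': array([ 0.73967432, -0.65135505, -0.62784016]), 'moment': array([-0.03898703,  0.02134529, -0.02979733]), 'gripper_force': 0.0, 'width': 0.08521916990194361} 0.0187
```

View pics/top0.png

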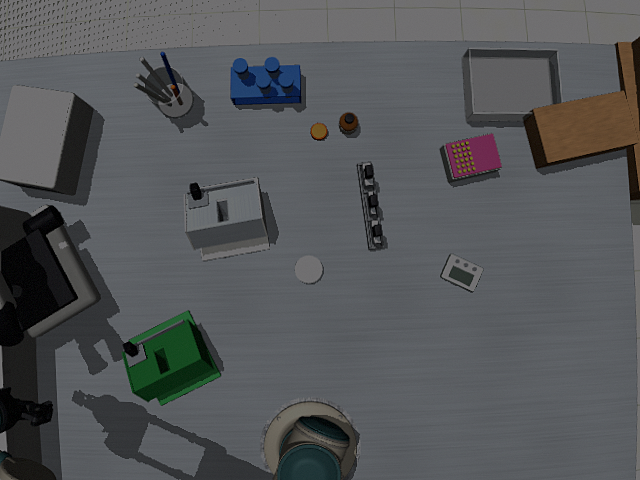

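View pics/side0.png

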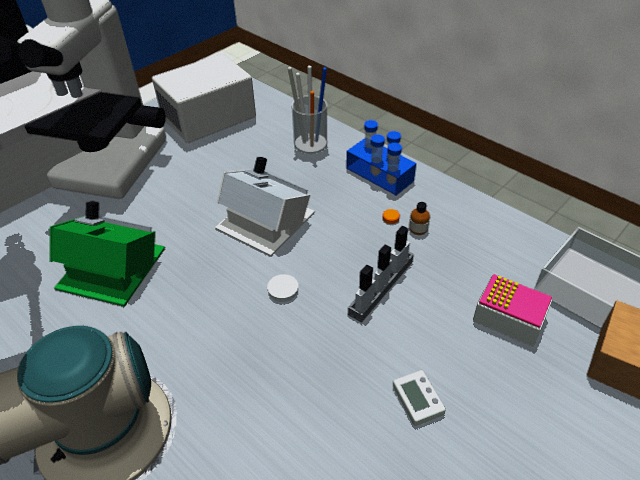

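The top view shows two blocks of the bay's shape: grey at (225,215) and green at (170,358). The green one is excluded by the text, so the grey one is the bay, with its knob at (195,190). The rack is at (370,205) with three fillers, the dish at (309,269) and the cap and bottle at (320,130) and (348,122). Next I measure from depth and confirm with an enlarged crop.

Run:
```python
from h import *
im=load('top'); P=pts(im); c=im['color']; hsv=cv2.cvtColor(c,cv2.COLOR_RGB2HSV)
# bay face: fit plane by points z 0.06..0.14 in bay region w/ RANSAC-like
R=np.zeros(c.shape[:2],bool);R[175:262,180:275]=1
print('scene z sample',P[215,235],P[215,222],P[190,195],P[240,240])
q=P[R&(P[...,2]>.055)]
best=0;rng=np.random.default_rng(0)
for _ in range(500):
    a=q[rng.choice(len(q),3,0)];n=np.cross(a[1]-a[0],a[2]-a[0]);n/=np.linalg.norm(n)+1e-12
    if n[2]<0:n=-n
    if abs(n[2]-.866)>.06: continue
    k=abs((q-a[0])@n)<.0015
    if k.sum()>best:best=k.sum();m=q[k];nn=n
cen=m.mean(0);n=np.linalg.svd(m-cen)[2][2];n*=np.sign(n[2]);print('face n',n,'tilt',np.degrees(np.arccos(n[2])),'yaw',np.degrees(np.arctan2(n[1],n[0])),best,cen)
yaw=np.arctan2(n[1],n[0]);
mask=(R&(abs((P-cen)@n)<.002)).astype(np.uint8)
s,k=np.sin(np.pi/6),np.cos(np.pi/6);cy,sy=np.cos(yaw),np.sin(yaw)
B=np.array([[k*cy,-sy,s*cy],[k*sy,cy,s*sy],[-s,0,k]])
f=(P[mask>0]-cen)@B;print('face ext',np.percentile(f,[0.3,99.7],axis=0))
# knob
kn=R&(c.max(2)<60)&(P[...,2]>.1);print('knob top',P[kn].mean(0),kn.sum(),((P[kn]-cen)@B).max(0))
# black grips & blade
for z0,z1,nm in((.104,.12,'grip'),(.045,.07,'blade')):
    g=((P[...,2]>z0)&(P[...,2]<z1));g[:,:345]=0;g[:,395:]=0;g[:150]=0;g[260:]=0
    N,L,st,ce=cv2.connectedComponentsWithStats(g.astype(np.uint8))
    for i in range(1,N):
        if st[i,4]>8:
            qq=P[L==i];print(nm,ce[i],st[i,4],qq.mean(0),cv2.minAreaRect(qq[:,:2].astype(np.float32)*1000))
a=cv2.resize(c[165:270,175:285],None,fx=3.6,fy=5);b=cv2.resize(c[150:255,340:400],None,fx=5,fy=5)
o=np.hstack([a[:525],b]);cv2.imwrite('pics/crop1.png',cv2.cvtColor(o,cv2.COLOR_RGB2BGR));print(o.shape)
for nm,(y0,y1,x0,x1) in dict(dish=(250,290,290,330),reag=(108,138,335,362)).items():
    r=P[y0:y1,x0:x1].reshape(-1,3);r=r[r[:,2]>.01];print(nm,r.mean(0))
```

```text
scene z sample [0.52864182 0.14333019 0.11525147] [0.53761644 0.18308789 0.03978757] [0.58429994 0.22795793 0.12074266] [0.47822262 0.13986808 0.06578023]
face n [0.4883645  0.07886666 0.86906856] tilt 29.649419876039318 yaw 9.173574724565963 1239 [0.54577869 0.16820443 0.10101966]
face ext [[-0.04609209 -0.07849041 -0.00214285]
 [ 0.05716179  0.08943774  0.00218384]]
knob top [0.56597097 0.20768416 0.13520054] 180 [0.05203544 0.08440904 1.03049764]
grip [369.06818182 170.19318182] 88 [ 0.6177395  -0.14580522  0.11352317] ((618.3106079101562, -146.72354125976562), (24.09754180908203, 16.2419490814209), 5.317535400390625)
grip [373.57954545 199.97727273] 88 [ 0.55295198 -0.15314406  0.1141787 ] ((553.4688720703125, -153.49037170410156), (24.687152862548828, 16.351062774658203), 3.4800729751586914)
grip [377.75       230.01136364] 88 [ 0.48840617 -0.15987589  0.11368312] ((488.6092834472656, -160.25), (23.694927215576172, 16.693281173706055), 6.942863464355469)
blade [366.76851852 176.64814815] 108 [ 0.61242521 -0.14479838  0.06181678] ((618.1061401367188, -146.240478515625), (50.66015625, 18.257192611694336), 6.247085094451904)
blade [369.66666667 193.55555556] 18 [ 0.57409891 -0.14988519  0.06242735] ((573.544677734375, -150.79811096191406), (9.522790908813477, 9.644495964050293), 10.337007522583008)
blade [372.41176471 210.91176471] 34 [ 0.53504558 -0.15458655  0.06314401] ((535.2001953125, -155.20248413085938), (14.205838203430176, 9.732667922973633), 9.520224571228027)
blade [373.7 223. ] 30 [ 0.5081656  -0.15663609  0.06193444] ((507.2962646484375, -157.68112182617188), (10.969012260437012, 13.114999771118164), 3.0440011024475098)
blade [376.3877551  239.91836735] 49 [ 0.47040417 -0.16126231  0.06265988] ((471.76080322265625, -161.7825927734375), (16.34607696533203, 14.368064880371094), 6.700810432434082)
(525, 696, 3)
dish [ 0.41022118 -0.00860573  0.03690384]
reag [ 0.73399068 -0.10700267  0.07040848]
```

View pics/crop1.png

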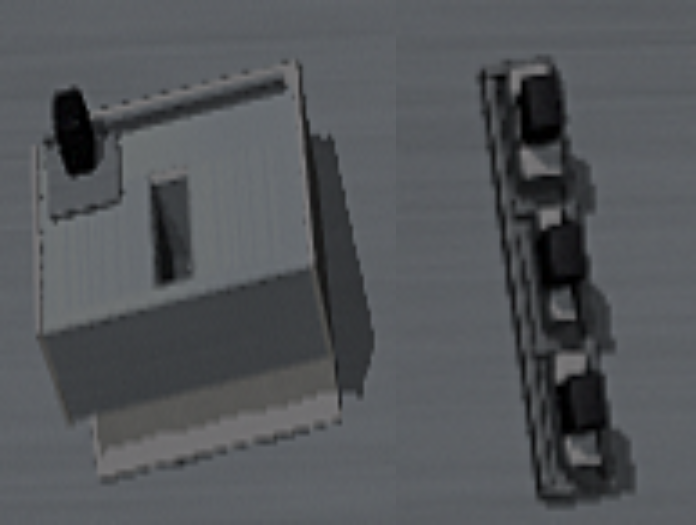

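The crop confirms the grey block, with its slot at crop (170,228) and the knob at (72,130). In the rack the far filler is thickest (C, about 18 mm), the middle one is thinnest (A) and the near one is medium (B).

```bash
cat >> h.py <<'E'
from scipy.spatial.transform import Rotation as Ro
def baymat(yaw):
    return (Ro.from_euler('z',yaw,degrees=True)*Ro.from_euler('y',30,degrees=True)).as_matrix()
def cast(im,uv,p0,n):
    K=np.array(im['K']);p=cv2.undistortPoints(np.array(uv,float).reshape(-1,1,2),K,np.array(im['dist'])).reshape(-1,2)
    M=np.linalg.inv(np.array(im['camera_from_world']));d=np.c_[p[:,0],-p[:,1],-np.ones(len(p))]@M[:3,:3].T;o=M[:3,3]
    return o+d*(((np.array(p0)-o)@n)/(d@n))[:,None]
def plan(pos,R):
    """remaining shift and rotvec (deg, world) to target from measured pose"""
    s=readout.get_state();q=s['ee_rot'];C=Ro.from_quat([q[1],q[2],q[3],q[0]])
    rv=(Ro.from_matrix(R)*C.inv()).as_rotvec(degrees=True)
    print('t',s['clock'],'shift mm',np.round((np.array(pos)-s['position'])*1000,1),'rot',np.round(rv,2),'F',np.round(s['contact_force'],1),'w',s['width'])
def tool(Rz): # tool pointing along -z of frame, tool y = frame y
    return Rz@np.diag([-1,1,-1.])
E
python3 - <<'E'
from h import *
im=load('top')
B=baymat(9.2)
print(cast(im,[(216.7,201),(226.9,199.4),(228.3,221),(218,222)],[.5458,.1682,.1010],B[:,2]))
o=cast(im,[(216.7,201),(226.9,199.4),(228.3,221),(218,222)],[.5458,.1682,.1010],B[:,2]).mean(0);print(o)
w=grab('wrist');s=readout.get_state();q=s['ee_rot'];T=np.eye(4);T[:3,:3]=Ro.from_quat([q[1],q[2],q[3],q[0]]).as_matrix();T[:3,3]=s['position']
print(np.round(np.array(w['camera_from_world'])@T,3))
plan(o+B[:,2]*.17,tool(B))
E
```

```text
[[0.56330511 0.1865592  0.08932874]
 [0.56607802 0.16400868 0.08982997]
 [0.51582882 0.15734243 0.11908351]
 [0.51444386 0.17964536 0.11781411]]
[0.53991395 0.17188892 0.10401408]
[[ 0.001  1.     0.001 -0.001]
 [ 0.966 -0.001  0.258 -0.026]
 [ 0.258  0.001 -0.966 -0.156]
 [ 0.     0.     0.     1.   ]]
t 0.15 shift mm [ 461.9 -365.8   20.6] rot [ 1.97 30.17 24.96] F [ 0.1  0.4 -0.4] w 0.0851429920469725
```

Emit:
send_rows(xyz=[[0,-0.04,0.01],[0,-0.045,0.02],[0.01,-0.045,0.02],[0.03,-0.035,0.0],[0.04,-0.03,0],[0.04,-0.03,0],[0.042,-0.025,0],[0.045,-0.025,0],[0.045,-0.02,0],[0.045,-0.02,0],[0.045,-0.02,-0.01],[0.045,-0.02,-0.01]], delta_rot=[[0,0,0],[0,0,0],[0.2,3.0,2.5],[0.2,3.0,2.5],[0.2,3.0,2.5],[0.2,3.0,2.5],[0.2,3.0,2.5],[0.2,3.0,2.5],[0.2,3.0,2.5],[0.2,3.0,2.5],[0.2,3.0,2.5],[0.2,3.0,2.5]], gripper=0.06)

```text
clock: 1.35
position: [0.5493, 0.1966, 0.261]
ee_rot: [-0.257, -0.078, 0.963, -0.019]
contact_force: [0.1, 0.8, 1.2]
width: 0.0599
gripper_force: 0.0
```

Emit:
send_rows(xyz=[[0.04,-0.01,-0.005],[0.035,0,-0.005],[0,0,0]], delta_rot=[[0,0,0],[0,0,0],[0,0,0]])

```text
clock: 1.65
position: [0.6262, 0.1865, 0.2461]
ee_rot: [-0.258, -0.076, 0.963, -0.02]
contact_force: [0.1, 0.2, -0.9]
width: 0.0599
gripper_force: 0.0
```

Run:
```python
from h import *
B=baymat(9.2);plan(np.array([.54,.172,.102])+B[:,2]*.17,tool(B))
w=grab('wrist');save(w,'w1')
P=pts(w)
L=(P-np.array([.54,.172,.102]))@B
np.save('L.npy',L)
f=(abs(L[...,0])<.1)&(abs(L[...,1])<.1)&(abs(L[...,2])<.006)&(w['color'].min(2)>60)
q=P[f];c=q.mean(0);n=np.linalg.svd((q-c)[::7],full_matrices=False)[2][2];n*=np.sign(n[2]);print('n',n,np.degrees(np.arctan2(n[1],n[0])),'z med',np.median(L[f][:,2]))
```

```text
t 1.65 shift mm [-2.3 -1.   3.1] rot [-0.09  0.03  0.18] F [ 0.1  0.2 -0.9] w 0.05986064252948153
n [0.49068574 0.0757433  0.86803828] 8.775039780790367 z med 0.0016466095414235445
```

View pics/w1.png

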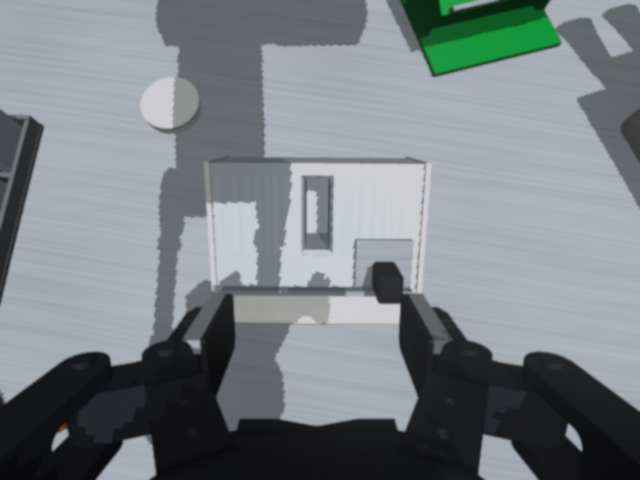

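The wrist view shows the slot at about (318,213), mouth columns 303–333, with the knob at (388,280). Now profiles across it.

Run:
```python
from h import *
w=load('wrist');L=np.load('L.npy');c=w['color']
for r in(195,213,235):
    print(r,[(u,int(c[r,u].mean()),*np.round(L[r,u]*1000,0).astype(int)) for u in range(298,340,1)])
print('col',[(v,int(c[v,318].mean()),*np.round(L[v,318]*1000,0).astype(int)) for v in range(168,262,2)])
o=cv2.resize(c[165:265,265:425],None,fx=5,fy=5,interpolation=cv2.INTER_CUBIC);cv2.imwrite('pics/w1c.png',cv2.cvtColor(o,cv2.COLOR_RGB2BGR))
k=(c.max(2)<70)&(L[...,2]>.036)&(L[...,2]<.05)&(abs(L[...,1]-.045)<.03)&(abs(L[...,0]-.04)<.03)
print('knob',L[k].mean(0),L[k].min(0),L[k].max(0))
```

```text
195 [(298, 205, np.int64(-15), np.int64(-13), np.int64(1)), (299, 204, np.int64(-15), np.int64(-12), np.int64(1)), (300, 196, np.int64(-15), np.int64(-11), np.int64(2)), (301, 174, np.int64(-15), np.int64(-10), np.int64(0)), (302, 152, np.int64(-15), np.int64(-9), np.int64(0)), (303, 136, np.int64(-15), np.int64(-9), np.int64(-2)), (304, 115, np.int64(-15), np.int64(-8), np.int64(-2)), (305, 108, np.int64(-11), np.int64(-8), np.int64(-27)), (306, 145, np.int64(-6), np.int64(-8), np.int64(-59)), (307, 185, np.int64(-6), np.int64(-7), np.int64(-60)), (308, 203, np.int64(-6), np.int64(-6), np.int64(-59)), (309, 205, np.int64(-6), np.int64(-5), np.int64(-57)), (310, 205, np.int64(-6), np.int64(-4), np.int64(-59)), (311, 205, np.int64(-6), np.int64(-3), np.int64(-58)), (312, 204, np.int64(-6), np.int64(-2), np.int64(-59)), (313, 203, np.int64(-6), np.int64(-2), np.int64(-59)), (314, 200, np.int64(-6), np.int64(-1), np.int64(-59)), (315, 188, np.int64(-6), np.int64(0), np.int64(-59)), (316, 159, np.int64(-6), np.int64(1), np.int64(-59)), (317, 135, np.int64(-6), np.int64(2), np.int64(-57))
[... 7673 characters left out ...]
4(-38)), (240, 116, np.int64(29), np.int64(3), np.int64(-33)), (242, 117, np.int64(29), np.int64(3), np.int64(-25)), (244, 116, np.int64(29), np.int64(3), np.int64(-19)), (246, 117, np.int64(29), np.int64(3), np.int64(-14)), (248, 126, np.int64(29), np.int64(3), np.int64(-8)), (250, 185, np.int64(29), np.int64(3), np.int64(-1)), (252, 202, np.int64(30), np.int64(3), np.int64(0)), (254, 197, np.int64(31), np.int64(3), np.int64(1)), (256, 201, np.int64(33), np.int64(3), np.int64(0)), (258, 205, np.int64(35), np.int64(3), np.int64(1)), (260, 205, np.int64(36), np.int64(3), np.int64(1))]
knob [0.04259297 0.0516871  0.04332197] [0.03350504 0.04358468 0.03614711] [0.05376505 0.06098831 0.04644595]
```

View pics/w1c.png

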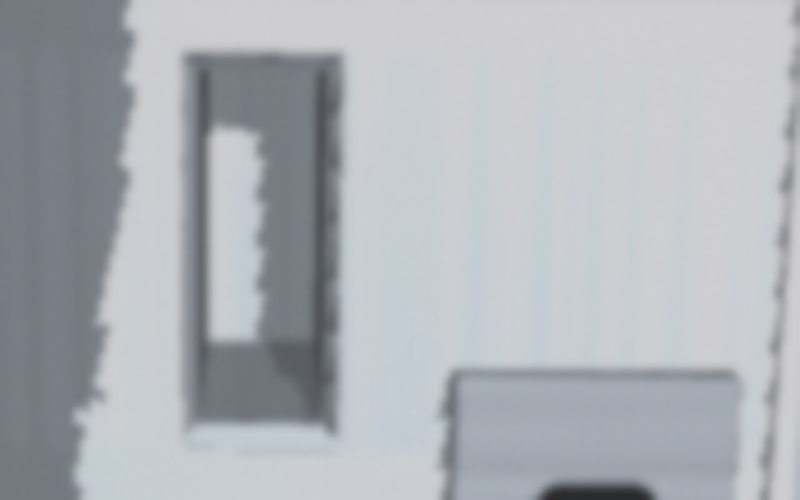

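The gap spans bay y of about -8 to +11.5 mm, or 19.5 mm, so C (18 mm) should fit. I'll try it first. Slot centre is bay y +1.8 mm off my estimate. I'll go above filler C next.

Run:
```python
from h import *
plan([.618,-.1465,.225],tool(Ro.from_euler('z',6,degrees=True).as_matrix()))
```

```text
t 1.7 shift mm [  -5.8 -333.7  -23. ] rot [  3.83 -29.79  -3.05] F [0.4 0.1 0.4] w 0.0600594730394455
```

Emit:
send_rows(xyz=[[0,-0.02,0],[0,-0.04,0],[0,-0.045,0],[-0.003,-0.045,0],[-0.003,-0.045,0],[0,-0.045,-0.005],[0,-0.04,-0.01],[0,-0.034,-0.008],[0,-0.02,0],[0,0,0],[0,0,0]], delta_rot=[[0.38,-2.98,-0.3],[0.38,-2.98,-0.3],[0.38,-2.98,-0.3],[0.38,-2.98,-0.3],[0.38,-2.98,-0.3],[0.38,-2.98,-0.3],[0.38,-2.98,-0.3],[0.38,-2.98,-0.3],[0.38,-2.98,-0.3],[0.38,-2.98,-0.3],[0,0,0]])

```text
clock: 2.8
position: [0.6134, -0.1458, 0.2298]
ee_rot: [0.002, -0.053, 0.999, -0.0]
contact_force: [-0.1, 0.0, -0.5]
width: 0.0603
gripper_force: 0.0
```

Run:
```python
from h import *
plan([.618,-.1465,.079],tool(Ro.from_euler('z',6,degrees=True).as_matrix()))
w=grab('wrist');P=pts(w)
for z0,z1,nm in((.105,.122,'grip'),(.055,.07,'blade'),(.018,.03,'rack')):
    g=(P[...,2]>z0)&(P[...,2]<z1)&(abs(P[...,0]-.56)<.13)&(abs(P[...,1]+.15)<.03)
    N,L,st,ce=cv2.connectedComponentsWithStats(g.astype(np.uint8))
    for i in range(1,N):
        if st[i,4]>60:
            qq=P[L==i];print(nm,ce[i].round(),st[i,4],qq.mean(0).round(4),cv2.minAreaRect(qq[:,:2].astype(np.float32)*1000))
```

```text
t 2.8 shift mm [   4.6   -0.7 -150.8] rot [ 0.04  0.23 -0.03] F [-0.1  0.  -0.5] w 0.06025085394490233
grip [316.  23.] 1300 [ 0.489  -0.159   0.1146] ((488.5806884765625, -159.005859375), (23.375551223754883, 16.063867568969727), 5.315615653991699)
grip [316. 137.] 1046 [ 0.5525 -0.152   0.1149] ((552.7566528320312, -152.11769104003906), (23.39394760131836, 15.953231811523438), 6.428569793701172)
grip [316. 238.] 914 [ 0.6158 -0.1453  0.1145] ((616.8585815429688, -145.329833984375), (23.739599227905273, 15.698598861694336), 6.1415815353393555)
blade [316.  68.] 464 [ 0.5065 -0.1569  0.0649] ((506.3123474121094, -156.8879852294922), (14.102714538574219, 14.542909622192383), 6.494466781616211)
blade [316. 109.] 251 [ 0.5335 -0.154   0.0649] ((533.4142456054688, -153.97703552246094), (11.758121490478516, 9.356927871704102), 5.8512701988220215)
blade [316. 164.] 194 [ 0.5727 -0.1498  0.0649] ((572.8048095703125, -149.8111572265625), (9.682748794555664, 9.64365005493164), 6.247265815734863)
blade [317. 200.] 506 [ 0.5992 -0.1469  0.0647] ((603.4049072265625, -146.59422302246094), (22.46544075012207, 17.63773536682129), 6.226089000701904)
rack [316. 124.] 3640 [ 0.5458 -0.1529  0.0245] ((552.561767578125, -152.1746826171875), (200.28042602539062, 34.25859069824219), 6.184834003448486)
```

Emit:
send_rows(xyz=[[0.0036,0.0005,-0.02],[0,0,-0.035],[0,0,-0.035],[0,0,-0.03],[0,0,-0.02],[0,0,-0.011],[0,0,0]], delta_rot=[[0,0.2,0.2],[0,0,0],[0,0,0],[0,0,0],[0,0,0],[0,0,0],[0,0,0]])

```text
clock: 3.55
position: [0.6192, -0.1443, 0.0759]
ee_rot: [-0.001, -0.056, 0.998, 0.0]
contact_force: [0.1, 0.8, 0.1]
width: 0.06
gripper_force: 0.0
```

Emit:
send_rows(xyz=[[0,0,0],[0,0,0],[0,0,0],[0,0,0],[0,0,0],[0,0,0]], delta_rot=[[0,0,0],[0,0,0],[0,0,0],[0,0,0],[0,0,0],[0,0,0]], gripper=0.0, force=60)

```text
clock: 4.15
position: [0.6209, -0.1458, 0.0788]
ee_rot: [0.002, -0.055, 0.998, -0.001]
contact_force: [1.1, 0.0, 5.2]
width: 0.0153
gripper_force: 59.1
```

Emit:
send_rows(xyz=[[0,0,0.01],[0,0,0.03],[0,0,0.04],[0,0,0.045],[0,0,0.045],[0,0,0.03],[0,0,0],[0,0,0]], delta_rot=[[0,0,0],[0,0,0],[0,0,0],[0,0,0],[0,0,0],[0,0,0],[0,0,0],[0,0,0]])

```text
clock: 4.95
position: [0.6196, -0.1457, 0.2777]
ee_rot: [0.0, -0.055, 0.998, -0.001]
contact_force: [1.2, 0.3, -1.0]
width: 0.0154
gripper_force: 58.6
```

Run:
```python
from h import *
B=baymat(9.0);o=np.array([.54,.1738,.1025])
print('hover: foot 25mm above mouth');plan(o+B[:,2]*(.072+.025),tool(B))
```

```text
hover: foot 25mm above mouth
t 4.95 shift mm [-31.7 327.1 -91.2] rot [-3.92 29.78  2.61] F [ 1.2  0.3 -1. ] w 0.015442025111593238
```

Emit:
send_rows(xyz=[[0,0.03,0],[0,0.04,0],[0,0.045,0],[0,0.045,0],[0,0.045,0],[0,0.045,0],[-0.005,0.04,0],[-0.01,0.025,-0.01],[-0.01,0.012,-0.02],[-0.007,0,-0.03],[0,0,-0.02],[0,0,-0.01]], delta_rot=[[-0.39,2.98,0.26],[-0.39,2.98,0.26],[-0.39,2.98,0.26],[-0.39,2.98,0.26],[-0.39,2.98,0.26],[-0.39,2.98,0.26],[-0.39,2.98,0.26],[-0.39,2.98,0.26],[-0.39,2.98,0.26],[-0.39,2.98,0.26],[0,0,0],[0,0,0]])

```text
clock: 6.15
position: [0.5861, 0.1802, 0.1824]
ee_rot: [-0.263, -0.075, 0.962, -0.021]
contact_force: [-0.3, -0.2, -1.0]
width: 0.0155
gripper_force: 58.6
```

Emit:
send_rows(xyz=[[0,0,0],[0,0,0],[0,0,0]], delta_rot=[[0,0,0],[0,0,0],[0,0,0]])

```text
clock: 6.45
position: [0.5884, 0.181, 0.1886]
ee_rot: [-0.257, -0.075, 0.963, -0.02]
contact_force: [0.6, 0.0, -0.1]
width: 0.0153
gripper_force: 58.6
```

Run:
```python
from h import *
B=baymat(9.0);o=np.array([.54,.1738,.1025])
plan(o+B[:,2]*(.072+.025),tool(B))
w=grab('wrist');save(w,'w2');t=grab('side');P=pts(w);L=(P-o)@B*1000
c=w['color']
g=(L[...,2]>30)&(L[...,2]<82)&(abs(L[...,0])<60)&(abs(L[...,1])<20)&(c.max(2)>70)
print('blade pts',g.sum(),np.percentile(L[g],[2,50,98],axis=0).round(1),np.where(g)[0].mean(),np.where(g)[1].mean())
o2=np.hstack([c[150:450,200:440],t['color'][100:400,150:390]]);o2=cv2.resize(o2,None,fx=1.6,fy=1.6);cv2.imwrite('pics/m2.png',cv2.cvtColor(o2,cv2.COLOR_RGB2BGR))
```

```text
t 6.45 shift mm [-0.5  0.4 -2.1] rot [-0.06  0.09  0.05] F [ 0.6  0.  -0.1] w 0.015274377553627266
blade pts 873 [[-29.7  -8.   31.5]
 [-29.4   0.4  61.1]
 [-29.1   8.9  81.1]] 216.2737686139748 316.9828178694158
```

View pics/m2.png

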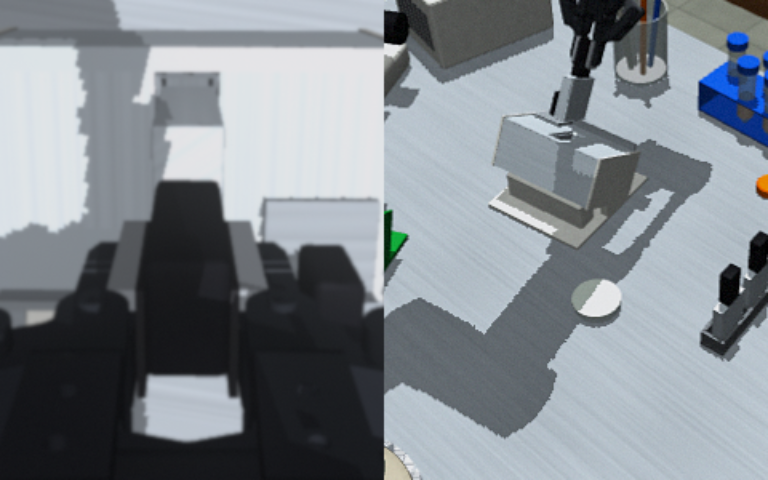

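The wrist crop shows the held blade above the slot at about (190,130). Its near face is at bay x -29.4 mm, so the filler sits 4.4 mm up-slope, with y +0.4 mm. I'll correct that and insert.

Emit:
send_rows(xyz=[[0.0037,0.0002,-0.0022],[0,0,0],[-0.005,-0.0008,-0.0087],[-0.005,-0.0008,-0.0087],[-0.0025,-0.0004,-0.0043],[-0.0025,-0.0004,-0.0043],[-0.0025,-0.0004,-0.0043],[0,0,0]], delta_rot=[[0,0,0],[0,0,0],[0,0,0],[0,0,0],[0,0,0],[0,0,0],[0,0,0],[0,0,0]])

```text
clock: 7.35
position: [0.5735, 0.1787, 0.1543]
ee_rot: [-0.259, -0.076, 0.963, -0.02]
contact_force: [0.0, 0.3, -0.8]
width: 0.0155
gripper_force: 58.6
```

Run:
```python
from h import *
B=baymat(9.0);o=np.array([.54,.1738,.1025])
s=readout.get_state();print('bay tcp mm',(s['position']-o)@B*1000,'F bay',s['contact_force']@B,'M',s['moment'])
```

```text
bay tcp mm [ 3.42663409 -0.43062277 61.77296164] F bay [ 0.47927689  0.33757394 -0.65189368] M [ 0.05483011 -0.33935007  0.01425485]
```

No force with the foot about 10 mm in, so C enters the gap. Continuing.

Emit:
send_rows(xyz=[[-0.0025,-0.0004,-0.0043],[-0.0025,-0.0004,-0.0043],[-0.0025,-0.0004,-0.0043],[-0.0025,-0.0004,-0.0043],[-0.0025,-0.0004,-0.0043],[-0.0025,-0.0004,-0.0043],[-0.0025,-0.0004,-0.0043],[-0.0025,-0.0004,-0.0043],[0,0,0]], delta_rot=[[0,0,0],[0,0,0],[0,0,0],[0,0,0],[0,0,0],[0,0,0],[0,0,0],[0,0,0],[0,0,0]])

```text
clock: 8.25
position: [0.5534, 0.1754, 0.1199]
ee_rot: [-0.259, -0.076, 0.963, -0.02]
contact_force: [-0.3, -1.3, -1.0]
width: 0.0155
gripper_force: 58.6
```

Run:
```python
from h import *
B=baymat(9.0);o=np.array([.54,.1738,.1025])
s=readout.get_state();print('bay tcp mm',(s['position']-o)@B*1000,'F bay',s['contact_force']@B,'M',s['moment'])
```

```text
bay tcp mm [ 3.0303425  -0.48465723 21.78410317] F bay [ 0.08565997 -1.25347153 -1.05168272] M [ 0.01166346 -0.37291984 -0.04798875]
```

Expected remaining about 8–10 mm.

Emit:
send_rows(xyz=[[-0.0015,-0.0002,-0.0026],[-0.0015,-0.0002,-0.0026],[-0.001,-0.0002,-0.0017],[-0.001,-0.0002,-0.0017],[0,0,0]], delta_rot=[[0,0,0],[0,0,0],[0,0,0],[0,0,0],[0,0,0]])

```text
clock: 8.75
position: [0.5497, 0.1749, 0.113]
ee_rot: [-0.257, -0.076, 0.963, -0.02]
contact_force: [1.2, 0.2, 4.1]
width: 0.0152
gripper_force: 59.3
```

Run:
```python
from h import *
B=baymat(9.0);o=np.array([.54,.1738,.1025])
s=readout.get_state();print('bay tcp mm',(s['position']-o)@B*1000,'F bay',s['contact_force']@B,'M',s['moment'])
```

```text
bay tcp mm [ 3.19036448 -0.4611697  13.97315092] F bay [-0.97630863  0.04899296  4.19748487] M [ 0.05941793 -0.1090021  -0.00524966]
```

Emit:
send_rows(xyz=[[-0.0005,0,-0.0009],[-0.0005,-0.0001,-0.0009],[0,0,0]], delta_rot=[[0,0,0],[0,0,0],[0,0,0]])

```text
clock: 9.05
position: [0.5497, 0.1749, 0.113]
ee_rot: [-0.256, -0.076, 0.963, -0.02]
contact_force: [4.6, 1.4, 12.7]
width: 0.015
gripper_force: 60.8
```

Emit:
send_rows(xyz=[[0,0,0],[0,0,0],[0,0,0]], delta_rot=[[0,0,0],[0,0,0],[0,0,0]], gripper=0.045)

```text
clock: 9.35
position: [0.5477, 0.1746, 0.1096]
ee_rot: [-0.259, -0.076, 0.963, -0.02]
contact_force: [1.2, -0.3, 0.2]
width: 0.0452
gripper_force: 0.0
```

Emit:
send_rows(xyz=[[0.005,0.0008,0.0087],[0.01,0.0016,0.0174],[0.015,0.0024,0.026],[0.02,0.003,0.035],[0.02,0.003,0.035],[0,0,0],[0,0,0]], delta_rot=[[0,0,0],[0,0,0],[0,0,0],[0,0,0],[0,0,0],[0,0,0],[0,0,0]])

```text
clock: 10.05
position: [0.6188, 0.1856, 0.2325]
ee_rot: [-0.257, -0.076, 0.963, -0.02]
contact_force: [-0.2, 0.2, -0.2]
width: 0.0451
gripper_force: 0.0
```

Run:
```python
from h import *
B=baymat(9.0);o=np.array([.54,.1738,.1025])
w=grab('wrist');P=pts(w);L=(P-o)@B*1000;c=w['color']
s=readout.get_state();print('bay tcp mm',(s['position']-o)@B*1000,s['clock'])
near=(abs(L[...,0])<70)&(abs(L[...,1])<75)
g=near&(L[...,2]>40)&(L[...,2]<60)&(c.max(2)<80)
N,lab,st,ce=cv2.connectedComponentsWithStats(g.astype(np.uint8))
for i in range(1,N):
    if st[i,4]>50:
        q=L[lab==i];print('black top',ce[i].round(),st[i,4],np.percentile(q,[2,50,98],axis=0).round(1).tolist())
f=near&(abs(L[...,2])<5);print('face z',np.median(L[f][:,2]))
b=(abs(L[...,1])<7)&(abs(abs(L[...,0])-18)<4)&(abs(L[...,2])<30);print('blade top z',np.median(L[b][:,2]),b.sum())
o2=cv2.resize(c[150:400,180:480],None,fx=2,fy=2);cv2.imwrite('pics/m3.png',cv2.cvtColor(o2,cv2.COLOR_RGB2BGR))
```

```text
bay tcp mm [  3.68923813  -0.69245364 151.10427366] 10.1
black top [317. 235.] 949 [[-9.8, -7.2, 42.7], [0.2, 0.1, 49.9], [12.0, 7.5, 51.3]]
black top [395. 287.] 272 [[33.8, 42.6, 40.2], [36.6, 52.2, 42.9], [44.8, 58.9, 44.6]]
face z 0.9944784816728178
blade top z 0.13063650241923713 210
```

View pics/m3.png

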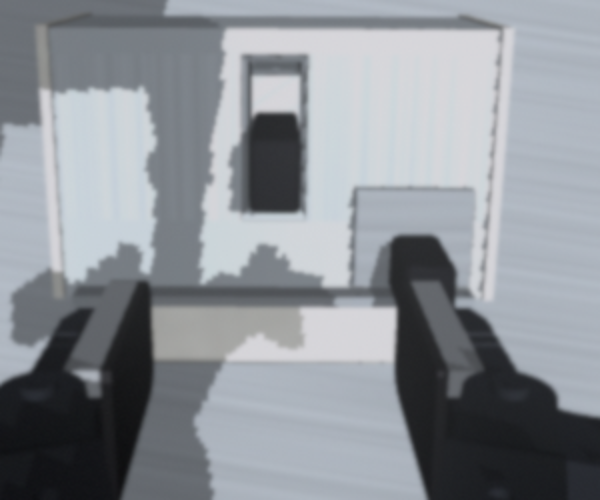

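C is home: the blade top is 0.9 mm under the face and the grip is centred at (0,0). The knob is at bay y of about 51 mm. I'll close the fingers and come down on the knob's outer side.

Emit:
send_rows(xyz=[[0,0.02,0],[0,0.035,-0.01],[-0.0037,0.0326,-0.0236],[0,0,-0.03],[0,0,0]], delta_rot=[[0,0,0],[0,0,0],[0,0,0],[0,0,0],[0,0,0]], gripper=0.0)

```text
clock: 10.6
position: [0.6112, 0.2746, 0.1632]
ee_rot: [-0.263, -0.077, 0.961, -0.021]
contact_force: [-0.8, -0.6, -0.6]
width: -0.0003
gripper_force: 0.0
```

Emit:
send_rows(xyz=[[-0.0099,-0.0016,-0.0173],[-0.0099,-0.0016,-0.0173],[-0.0099,-0.0016,-0.0173],[-0.0049,-0.0008,-0.0086],[0,0,0],[0,0,0]], delta_rot=[[0,0,0],[0,0,0],[0,0,0],[0,0,0],[0,0,0],[0,0,0]])

```text
clock: 11.2
position: [0.5804, 0.2675, 0.1089]
ee_rot: [-0.258, -0.076, 0.963, -0.02]
contact_force: [-0.3, 0.4, -0.3]
width: -0.0
gripper_force: 0.0
```

Run:
```python
from h import *
B=baymat(9.0);o=np.array([.54,.1738,.1025])
s=readout.get_state();print('bay tcp mm',(s['position']-o)@B*1000,'F bay',s['contact_force']@B,s['width'])
```

```text
bay tcp mm [44.01522336 86.26569896 32.8028664 ] F bay [-0.09536613  0.46887269 -0.35085309] -2.46984866854784e-05
```

Emit:
send_rows(xyz=[[-0.0032,-0.0005,-0.0056],[-0.0032,-0.0005,-0.0056],[0.0016,-0.0099,0],[0.0008,-0.0049,0],[0.0008,-0.0049,0],[0.0008,-0.0049,0],[0.0008,-0.0049,0],[0.0008,-0.0049,0],[0.0008,-0.0049,0],[0.0008,-0.0049,0],[0,0,0]], delta_rot=[[0,0,0],[0,0,0],[0,0,0],[0,0,0],[0,0,0],[0,0,0],[0,0,0],[0,0,0],[0,0,0],[0,0,0],[0,0,0]])

```text
clock: 12.3
position: [0.5811, 0.2211, 0.0969]
ee_rot: [-0.258, -0.075, 0.963, -0.02]
contact_force: [0.4, -0.4, 0.1]
width: 0.0001
gripper_force: 0.0
```

Run:
```python
from h import *
B=baymat(9.0);o=np.array([.54,.1738,.1025])
s=readout.get_state();print('bay tcp mm',(s['position']-o)@B*1000,'F bay',s['contact_force']@B,s['width'])
```

```text
bay tcp mm [44.3546679  40.27758187 19.13492661] F bay [ 0.27209244 -0.4332744   0.29508664] 8.547617449203709e-05
```

Emit:
send_rows(xyz=[[0.0006,-0.0039,0],[0.0006,-0.0039,0],[0.0006,-0.0039,0],[0.0003,-0.002,0],[0,0,0]], delta_rot=[[0,0,0],[0,0,0],[0,0,0],[0,0,0],[0,0,0]])

```text
clock: 12.8
position: [0.5831, 0.208, 0.0969]
ee_rot: [-0.258, -0.076, 0.963, -0.02]
contact_force: [0.8, 0.8, 0.8]
width: 0.0001
gripper_force: 0.3
```

Run:
```python
from h import *
B=baymat(9.0);o=np.array([.54,.1738,.1025])
s=readout.get_state();print('bay tcp mm',(s['position']-o)@B*1000,'F bay',s['contact_force']@B,s['width'])
w=grab('top');P=pts(w);L=(P-o)@B*1000
k=(w['color'].max(2)<60)&(L[...,2]>37)&(L[...,2]<48)&(abs(L[...,0]-44)<20)&(abs(L[...,1])<80)
print(k.sum(),np.percentile(L[k],[2,50,98],axis=0).round(1).tolist())
```

```text
bay tcp mm [44.32333652 26.9840363  19.11020008] F bay [0.36870851 0.70565214 1.15940369] 0.0001278198371770593
93 [[32.5, -6.6, 37.3], [39.4, 4.4, 43.2], [52.4, 24.0, 47.7]]
```

Emit:
send_rows(xyz=[[0.0003,-0.002,0],[0.0003,-0.002,0],[0,0,0]], delta_rot=[[0,0,0],[0,0,0],[0,0,0]])

```text
clock: 13.15
position: [0.5835, 0.2048, 0.0969]
ee_rot: [-0.258, -0.076, 0.963, -0.02]
contact_force: [0.1, 3.6, 0.7]
width: 0.0002
gripper_force: 1.4
```

Emit:
send_rows(xyz=[[0.0003,-0.002,0],[0.0002,-0.001,0],[0,0,0]], delta_rot=[[0,0,0],[0,0,0],[0,0,0]])

```text
clock: 13.45
position: [0.5835, 0.2047, 0.0969]
ee_rot: [-0.258, -0.076, 0.963, -0.017]
contact_force: [-0.2, 8.0, 1.2]
width: -0.0002
gripper_force: 4.5
```

The tool has stalled with the force rising, so the bolt is on its stop. Backing off and up, then checking.

Emit:
send_rows(xyz=[[-0.0008,0.0049,0],[-0.0016,0.0099,0],[0.0099,0.0016,0.0173],[0.0198,0.0032,0.0346],[0.0198,0.0032,0.0346],[0.0198,0.0032,0.0346],[-0.02,0,0.02],[-0.03,-0.02,0.01],[0,0,0],[0,0,0]], delta_rot=[[0,0,0],[0,0,0],[0,0,0],[0,0,0],[0,0,0],[0,0,0],[0,0,0],[0,0,0],[0,0,0],[0,0,0]])

```text
clock: 14.45
position: [0.6003, 0.2072, 0.2486]
ee_rot: [-0.258, -0.075, 0.963, -0.02]
contact_force: [-0.1, 0.5, 0.7]
width: -0.0004
gripper_force: 0.0
```

Run:
```python
from h import *
B=baymat(9.0);o=np.array([.54,.1738,.1025])
s=readout.get_state();print(s['clock'],s['contact_force'].round(1))
w=grab('wrist');c=w['color'];P=pts(w);L=(P-o)@B*1000
g=(abs(L[...,0])<70)&(abs(L[...,1])<75)&(L[...,2]>38)&(L[...,2]<55)&(c.max(2)<80)
N,lab,st,ce=cv2.connectedComponentsWithStats(g.astype(np.uint8))
for i in range(1,N):
    if st[i,4]>40: print(ce[i].round(),st[i,4],np.percentile(L[lab==i],[2,50,98],axis=0).round(1).tolist())
t=grab('side');o2=np.vstack([cv2.resize(c[100:350,150:450],(540,400)),cv2.resize(t['color'][140:260,200:420],(540,200))])
cv2.imwrite('pics/m4.png',cv2.cvtColor(o2,cv2.COLOR_RGB2BGR))
```

```text
14.45 [-0.1  0.5  0.7]
[280. 265.] 969 [[-9.8, -7.1, 39.7], [0.5, 0.6, 49.8], [13.2, 8.2, 51.2]]
[273. 314.] 73 [[33.7, -7.5, 38.9], [37.8, -5.8, 42.3], [45.4, -3.6, 44.0]]
```

View pics/m4.png

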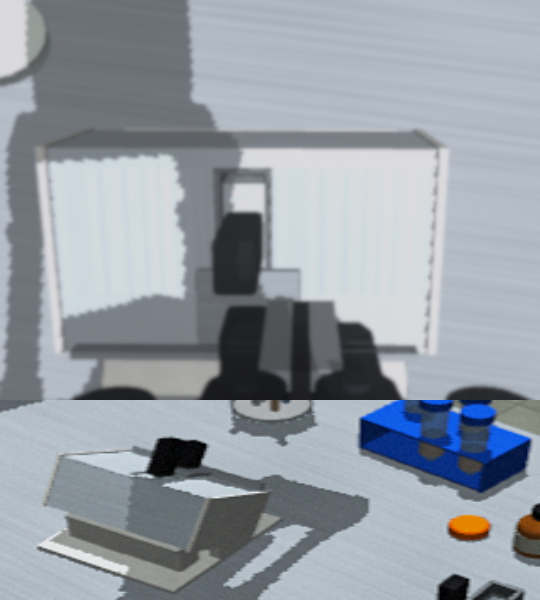

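The bolt plate now spans the slot below the filler's grip (crop about (245,300)). The knob's edge at bay y -7.5 mm puts the joint at about 0.05, and the filler is still home. Handing in.

```bash
python3 -c "
from rig import order
print(order.sign_off())"
```

```text
the job is handed in; nothing more can be done
None
```

Filler C, the only one I tried (the wrist camera showed a gap of about 19.5 mm against its 18 mm), is fully home in the slot and released, the bolt is at its stop at about 0.05 m, A and B were left untouched in the rack, and the job was handed in at about 14.5 s; no verdict was returned.

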